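# Find the full-depth slot with the depth gauge

## Task

Only one of the three slots in the brass block in the vise has been milled to full depth. Take the green-handled depth gauge from the rack, try it in the slots until you find the one it goes fully home in, and leave it standing there, stop flush on the brass, and released. Feel your way in without forcing the blade, and leave the other gauges, the tools, the brass handle and the oil bottle where they are.

Things in the scene. Friction and masses are not known exactly. Their poses are not given: they have to be found in the camera images.
- gauge: The green-handled depth gauge, 90 mm tall, about 0.13 kg, standing blade down in one of the rack's three places. Origin: centre of the underside of its steel stop, where the blade begins; z up, x across the width, y through the thickness. Stop: 32 mm (x) by 14 mm (y), 8 mm high. Blade below the origin: 20 mm wide (x), 4 mm thick (y), 24 mm long.
- gauge_grip (a point): Centre of the gauge's green handle, 37 mm above the gauge's origin; axes as the gauge. The handle is 26 mm wide (x), 14 mm thick (y, flat faces to grip) and 58 mm tall, standing on the stop, with a thin steel band near its top.
- gauge_tip (a point): Centre of the blade's lower end, 24 mm below the gauge's origin; axes as the gauge.
- vise: Low iron machine vise fixed to the bench, about 270 mm long (x) with 110 mm wide jaws (y), jaw tops 76 mm above the bench. Origin: on the bench under the middle between the jaws; y along the jaws, -x towards its screw handle.
- guide: Brass block held fast in the vise jaws, 34 mm (x) by 100 mm (y) by 46 mm high, its top 90 mm above the bench, 14 mm above the jaws. Origin: centre of its underside; y along its length. Three milled slots open upward, 28 mm apart along y, alike from above: one is 27 mm deep, so the gauge's stop reaches the brass; two are only 11 and 14 mm deep. Which is which changes from run to run.
- slot_left (a point): Centre of the mouth of the slot nearest the block's +y end, level with the block's top; axes as the block. Every slot is 21.5 mm long (x) and 5.5 mm wide (y), straight down, with a 1 mm chamfer round the mouth.
- slot_mid (a point): Centre of the mouth of the middle slot, level with the block's top; axes as the block.
- slot_right (a point): Centre of the mouth of the slot nearest the block's -y end, level with the block's top; axes as the block.
- rack: Wooden gauge rack fixed to the bench, 70 mm (x) by 200 mm (y) by 42 mm high, origin at the centre of its underside. Three places 62 mm apart along y, each a pocket 23.5 mm (x) by 8 mm (y), 34 mm deep, in which a gauge stands with its stop on the rack's top, blade width along the rack's x.
- red_grip (a point): Centre of the handle of the red gauge (same outer size as the green one, thicker blade) in another place of the rack: leave it there.
- amber_grip (a point): Centre of the handle of the orange gauge (same outer size, shorter blade) in another place of the rack: leave it there.
- screwdriver: Screwdriver with a green handle, 190 mm long, lying on the bench between rack and vise: leave it alone.
- pull: Brass bow handle, 115 mm long and 34 mm high, lying on the bench beyond the screwdriver: leave it alone.
- file: Flat file with a wooden handle, 250 mm long, lying to the left: leave it alone.
- hammer: Hammer, 260 mm long, lying to the right: leave it alone.
- oil: White plastic oil bottle with a red cap, 115 mm tall, standing at the back: leave it alone.
Not all that is in view belongs to the job. What is shaped like the gauge but pink is not meant.

How it is judged:
By the outcome, as a careful person would: the job done as asked, in the order asked, and still so for the second after the job is handed in, with the robot touching nothing.
It also fails if it takes over 54 s, if anything falls off the work surface, if the arm or the gripper's body presses on something with over 40 N, if the wrist force passes 120 N, or if a joint passes its speed limit or range.

## Robot

A 6-joint arm with a two-finger parallel gripper is mounted at the origin on the work surface. World frame = base frame: x ahead of the robot, y to its left, z up, the work surface at z = 0. Lengths are in mm, angles in rad, forces in N, time in s.
With the tool pointing down it reaches from about 325 to 900 mm from the base axis. Payload 6.1 kg.
Tool frame: the origin (TCP) lies at the very end of the fingers, on their centre line; the grasp point (between the pads) lies 19 mm behind it; z points along the fingers, y is the direction in which the jaws open and shut (so a half turn about z gives the same grasp; the last joint's range is limited). The gripper opens to 87 mm and grips with 3 to 60 N. Pads are 19 mm wide; open, the fingers measure 117 mm over their backs; the gripper's body (75 mm by 190 mm) begins 51 mm behind the grasp point.
Start: joints at [1.135, 0.22, 1.526, -0, 1.395, -0.126], TCP at [190.541, 595.239, 222.538] pointing down, gripper open.
Joint ranges: [-2.98, 2.98], [-0.91, 2.08], [0.09, 2.57], [-1.24, 4.39], [0.2, 2.65], [-2.68, 2.68]. Speed limits (rad/s): [2.57, 2.57, 3.01, 3.14, 3.14, 3.14].

## Interface

Orientations are given as a unit quaternion [w, x, y, z].
In Python, from bench import manip gives the robot as it stands. The module is installed in compiled form; this text tells all that it offers.
- The arm moves only by the tool send_rows, never from a script. Its arguments are lists of equal length, an entry for each row: "xyz": the shift along the tool's x, y, z in mm, a list of three; "spin": the turn about the tool's z in degrees; "claw": the opening, from 0 (shut) to 1 (fully open). A call has 1 to 10 rows; each row shifts and turns the pose as measured when the row begins, along the tool's axes as they then stand; what a row does not reach is not made up. A row lasts 1/8 s, in which the tool goes at most 62.5 mm and 10.7 degrees, less where a joint would pass 70% of its speed; a pose out of reach is approached as far as the arm can. A call is refused whole if a number of a shift passes 62.5 or a number of a turn 10.7, either way. A call with a gripper value outside its range is refused whole. The fingers move at their own pace and stop on an object; "squeeze" is the grip in N (left out, the last holds). Time passes only in rows, so rows that do not move let the fingers close. It gives the time, the measured TCP pose, the force and the opening at its end, in the units of the state.
- manip.state(): the state, without advancing time (a new reading comes with each control period).
- manip.read_camera(name): name is "scene" or "top" or "wrist"; returns a dict with "pixels" (400x640x3 uint8, red, green, blue), "camera_matrix" (3x3 intrinsics, pixels), "R" (3x3) and "t" (3): a world point X has camera coordinates R X + t; the wrist camera has in their place "tool_from_camera" (4x4, takes a point from camera to tool coordinates, whose origin is the TCP and whose axes are the flange's). Camera axes: x right, y down, z forward; pixel columns grow to the right and rows downward; lengths in mm; the calibration is good to about 2 mm. A picture is of the moment at which its call begins: read the wrist's pose just before it. There is no depth.
- manip.job_done(): hands the job in, once; it reports no verdict.
The state is a dict: "time_s": time; "joints": joint angles; "joint_velocities": joint speeds; "joint_torque": joint torques, N m; "position": TCP position; "ee_rot": TCP orientation; "force": force on the tool from outside, world axes, zero at the start; "ft_torque": the same for the moment, N m; "grip_width": finger opening in mm.
Only numpy, scipy, OpenCV 4.12 (cv2) and the standard library are available. Lean on these libraries where they do the work, as an engineer would, in place of code of your own. Each camera call takes 0.05 s, during which the arm holds its last target. There are 200 camera calls.

## Working session

There is one attempt and no reset: what is moved stays moved. The work goes in short steps, Python scripts to look and compute and a tool call to move; the robot and the scene stay as the last step left them, time stands still between calls to the robot, and variables do not carry over. Pictures are saved under pics/ and viewed, about 8 in all and at most 12, crops included, and the job is handed in when it is done.

Besides the shell and the picture viewer there is one more tool, called after ">>>" as name(argument=value, ...) on one line, values as JSON. send_rows: Moves the arm, as the interface text tells. Its arguments: {"type":"object","properties":{"xyz":{"type":"array","items":{"type":"array","items":{"type":"number"}}},"spin":{"type":"array","items":{"type":"number"}},"claw":{"type":"array","items":{"type":"number"}},"squeeze":{"type":"number"}},"required":["xyz","spin","claw"]}

```bash
mkdir -p pics
cat > h.py <<'E'
from bench import manip
import numpy as np, cv2
from scipy.spatial.transform import Rotation as Ro
def cam(n):
    s=manip.state(); c=manip.read_camera(n); K=np.array(c["camera_matrix"])
    if n=="wrist":
        q=s["ee_rot"]; Rt=Ro.from_quat([q[1],q[2],q[3],q[0]]).as_matrix()
        T=np.array(c["tool_from_camera"]); Rwc=Rt@T[:3,:3]; o=Rt@T[:3,3]+np.array(s["position"])
    else:
        R=np.array(c["R"]); Rwc=R.T; o=-R.T@np.array(c["t"])
    return np.array(c["pixels"])[:,:,::-1].copy(),K,Rwc,o
def ray(p,K,R,o,z):
    d=R@np.linalg.inv(K)@np.array([p[0],p[1],1.]); return o+d*(z-o[2])/d[2]
def proj(X,K,R,o):
    p=K@(R.T@(np.array(X)-o)); return p[:2]/p[2]
E
python3 - <<'E'
from h import *
s=manip.state(); print(s)
for n in("scene","top"):
    im,K,R,o=cam(n); cv2.imwrite(f"pics/{n}0.png",im); print(n,K.tolist(),R.round(3).tolist(),o.round(0))
E
```

```text
{'time_s': 0.0, 'joints': array([ 1.13487970e+00,  2.21212600e-01,  1.52761337e+00, -1.44223009e-06,
        1.39470742e+00, -1.26086065e-01]), 'joint_velocities': array([ 1.41765512e-03,  4.07188644e-04,  2.15788080e-04, -8.73519182e-04,
        2.87920825e-04, -3.91666100e-05]), 'joint_torque': array([-7.41328640e-04, -4.94595087e+01, -3.87385118e+01,  6.98637147e-02,
        5.70079463e-02, -1.25924739e-04]), 'position': array([190.29106696, 594.67203687, 221.44444982]), 'ee_rot': array([-2.68417345e-04,  1.54296197e-01,  9.88024161e-01, -9.32501730e-04]), 'force': array([-0.483129  ,  0.73829717,  0.95471391]), 'ft_torque': array([ 0.0267197 , -0.02045526,  0.02591215]), 'grip_width': 86.81325294558775}
scene [[383.6808054940688, 0.0, 322.72878277273145], [0.0, 383.6808054940688, 199.98726186335736], [0.0, 0.0, 1.0]] [[-0.499, 0.59, -0.634], [0.867, 0.343, -0.363], [0.003, -0.731, -0.683]] [1312.  408.  837.]
top [[504.2047873317767, 0.0, 317.84802224580903], [0.0, 504.2047873317767, 191.2512390733284], [0.0, 0.0, 1.0]] [[-0.039, -0.978, 0.205], [-0.999, 0.039, -0.002], [-0.006, -0.205, -0.979]] [ 256.   -8. 1684.]
```

View pics/scene0.png

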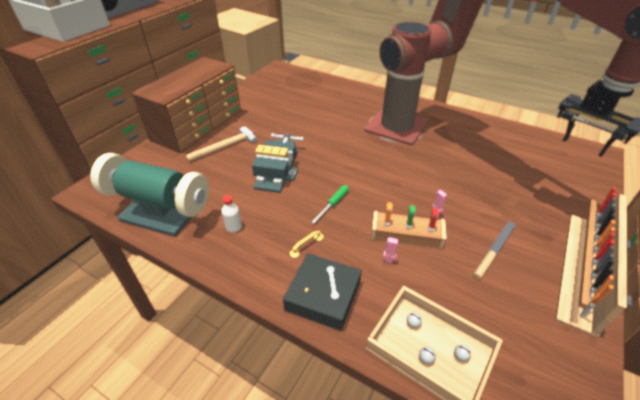

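View pics/top0.png

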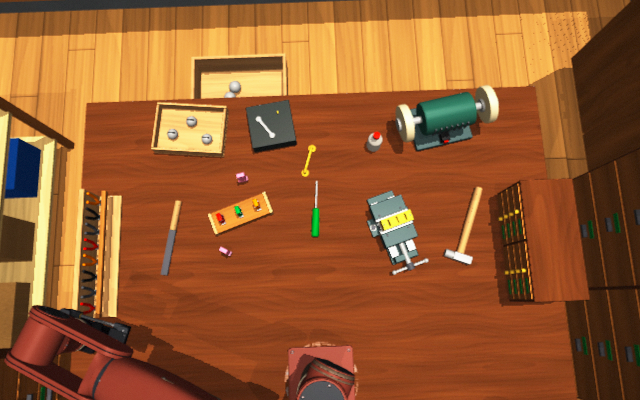

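The scene view shows the rack with red (435,215), green (411,215) and orange (389,212) gauges. In the top view these are at (220,218), (239,211) and (256,203). The pink decoys are at (242,178) and (225,251) in the top view. Two things are green: the gauge in the rack's middle place and the screwdriver handle lying at (316,222). The rack one is the gauge. Next I'll measure and make one enlarged crop to confirm.

Run:
```python
from h import *
im,K,R,o=cam("top")
hsv=cv2.cvtColor(im,cv2.COLOR_BGR2HSV)
def blobs(lo,hi,box,z,name):
    x0,y0,x1,y1=box; m=cv2.inRange(hsv,lo,hi); k=np.zeros_like(m); k[y0:y1,x0:x1]=m[y0:y1,x0:x1]
    n,l,st,c=cv2.connectedComponentsWithStats(k)
    for i in range(1,n):
        if st[i,4]>8:
            pts=np.argwhere(l==i)[:,::-1].astype(np.float32)
            w=np.array([ray(p,K,R,o,z)[:2] for p in pts],np.float32)
            r=cv2.minAreaRect(w); print(name,st[i],c[i].round(1),ray(c[i],K,R,o,z).round(1),[np.round(a,1) for a in r])
blobs((50,120,60),(75,255,255),(200,180,290,240),79,"green")
blobs((0,200,80),(6,255,255),(200,180,235,240),79,"red")
blobs((20,130,130),(35,255,255),(365,190,430,250),90,"guide")
blobs((8,90,170),(22,190,255),(200,180,290,240),42,"rack")
a=cv2.resize(im[170:265,195:295],None,fx=4,fy=4,interpolation=cv2.INTER_CUBIC)
b=cv2.resize(im[180:280,360:440],None,fx=4,fy=4,interpolation=cv2.INTER_CUBIC)
h=400;a=a[:380];b=b[:380];cv2.imwrite("pics/crop1.png",np.hstack([a,b]))
```

```text
green [235 206   6  10  38] [237.6 210.1] [540.3 249.1  79. ] [array([538.8, 249.5]), array([16.2, 29.9]), np.float64(89.7)]
red [217 213   7   9  38] [219.4 216.9] [520.1 308.1  79. ] [array([521.2, 308.2]), array([25.2, 17.1]), np.float64(25.9)]
guide [381 209  33  21 325] [397.  219.4] [ 488.1 -261.1   90. ] [array([ 489.4, -260.2]), array([ 35.5, 103.7]), np.float64(17.7)]
rack [262 191  11  22  37] [267.1 199.3] [579.2 157.1  42. ] [array([572. , 157.2]), array([76.2, 12.9]), np.float64(20.2)]
rack [259 206   5   5   9] [260.8 208.6] [548.8 178.4  42. ] [array([549.2, 176.4]), array([12.9, 13.7]), np.float64(75.2)]
rack [208 213  10  21  30] [213.4 222.1] [509.7 335.1  42. ] [array([508.6, 334.5]), array([73.9,  7.6]), np.float64(23.9)]
rack [235 217   8   4  10] [238.7 218.4] [518.8 251.6  42. ] [array([518.8, 251.7]), array([ 7.5, 23.4]), np.float64(24.9)]
rack [224 221   5   4  10] [226.  222.9] [505.5 293.5  42. ] [array([506.8, 293.3]), array([13.2,  9.9]), np.float64(87.7)]
```

View pics/crop1.png

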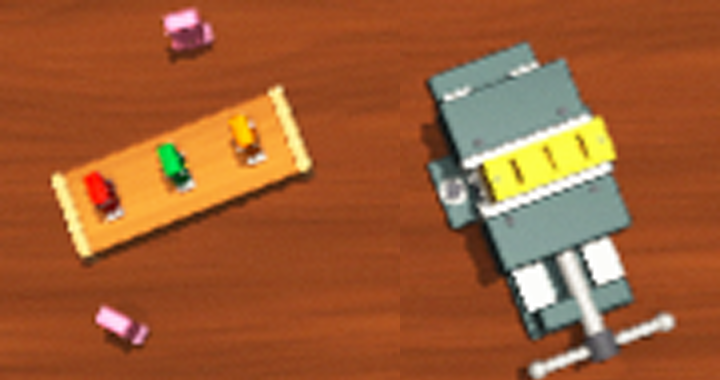

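The crop confirms it. The green gauge is at crop (173,163), between red and orange in the rack, and the pink ones stand loose off the rack. The brass block has three slots at crop (515,170), (549,157) and (583,143). Rack yaw is about 21° and guide yaw about 18°. I'll turn the tool first.

>>> send_rows(xyz=[[0,0,0],[0,0,0],[0,0,0],[0,0,0],[0,0,0]], spin=[-10,-10,-10,-9,0], claw=[0.5,0.5,0.5,0.5,0.5], squeeze=20)

```text
time_s: 0.78
position: [189.7, 593.6, 219.2]
ee_rot: [-0.002, -0.194, 0.981, -0.002]
force: [0.1, 0.3, 0.5]
grip_width: 47.4
```

```bash
cat >> h.py <<'E'
def go(X,yaw=None):
    """tool shift to world X; spin for tool-y at world angle yaw"""
    s=manip.state(); q=s["ee_rot"]; Rt=Ro.from_quat([q[1],q[2],q[3],q[0]]).as_matrix()
    a=np.degrees(np.arctan2(Rt[1,1],Rt[0,1]))
    print("t",round(s["time_s"],2),"pos",s["position"].round(1),"F",s["force"].round(1),"w",round(s["grip_width"],1),"ty",round(a,1),"tilt",np.degrees(np.arccos(-Rt[2,2])).round(2))
    if X is not None: print("shift",(Rt.T@(np.array(X)-s["position"])).round(1))
    if yaw is not None: print("spin",round(-(yaw-a+90)%180-90,1) if 0 else round(((a-yaw+90)%180)-90,1))
E
python3 - <<'E'
from h import *
go([539,249,200],111.2); print(manip.read_camera("wrist")["tool_from_camera"])
E
```

```text
t 0.78 pos [189.7 593.6 219.2] F [0.1 0.3 0.5] w 47.4 ty 112.4 tilt 0.33
shift [-191.8 -451.5   20.2]
spin 1.2
[[ 3.88855025e-04 -9.67419911e-01 -2.53176942e-01  6.79604771e+01]
 [ 9.99999909e-01  4.20988440e-04 -7.27459997e-05 -1.60173199e-01]
 [ 1.76960494e-04 -2.53176890e-01  9.67419987e-01 -1.60953268e+02]
 [ 0.00000000e+00  0.00000000e+00  0.00000000e+00  1.00000000e+00]]
```

>>> send_rows(xyz=[[-21,-50,0],[-21,-50,0],[-21,-50,0],[-21,-50,0],[-21,-50,0],[-21,-50,0],[-21,-50,0],[-21,-50,0],[-21,-50,0],[0,0,0]], spin=[1.2,0,0,0,0,0,0,0,0,0], claw=[0.5,0.5,0.5,0.5,0.5,0.5,0.5,0.5,0.5,0.5])

```text
time_s: 2.08
position: [533.6, 227.5, 219.9]
ee_rot: [-0.0, -0.167, 0.986, -0.002]
force: [-0.3, 1.0, 0.0]
grip_width: 43.4
```

```bash
cat >> h.py <<'E'
def mask(im,lo,hi,minA=60):
    m=cv2.inRange(cv2.cvtColor(im,cv2.COLOR_BGR2HSV),lo,hi)
    n,l,st,c=cv2.connectedComponentsWithStats(m)
    return [(st[i],c[i],(l==i).astype(np.uint8)) for i in range(1,n) if st[i,4]>minA]
E
python3 - <<'E'
from h import *
go([539,249,200],111.2)
im,K,R,o=cam("wrist"); print(o.round(0),K[0,0]); cv2.imwrite("pics/w1.png",im)
for st,c,m in mask(im,(50,120,50),(75,255,255)):
    print(st,c.round(1),ray(c,K,R,o,108).round(1))
E
```

```text
t 2.08 pos [533.6 227.5 219.9] F [-0.3  1.   0. ] w 43.4 ty 109.2 tilt 0.22
shift [-12.2  18.6  19.8]
spin -2.0
[470. 206. 381.] 330.840712562834
[ 109   24   46   95 2515] [131.   70.6] [492.5  53.9 108. ]
[336 178  12   8  75] [341.1 181.3] [521.4 238.3 108. ]
[336 189  15  27 379] [343.2 201.9] [537.8 246.3 108. ]
```

View pics/w1.png

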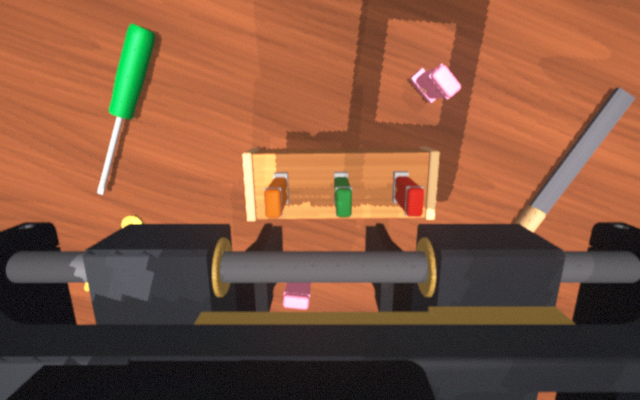

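The wrist view shows the gauges on the rack: green at (343,197), orange at (275,195), red at (408,195). The far edge of the green handle is at row 216. I'll enlarge it to find the top face, and measure the rack corners.

Run:
```python
from h import *
im,K,R,o=cam("wrist")
cv2.imwrite("pics/w1c.png",cv2.resize(im[140:230,235:445],None,fx=3.7,fy=3.7,interpolation=cv2.INTER_CUBIC))
for n,p,z in [("farL",(336,216),108),("farR",(351,216),108)]: print(n,ray(p,K,R,o,z).round(1))
hsv=cv2.cvtColor(im,cv2.COLOR_BGR2HSV)
for lo,hi,n in [((50,120,50),(75,255,255),"g"),((0,200,60),(4,255,255),"r"),((9,220,150),(16,255,255),"o")]:
    for st,c,m in mask(im[140:230,235:445],lo,hi,40): print(n,st[:4]+[235,140,0,0],c+[235,140])
a=[ray(p,K,R,o,42) for p in [(247,219),(434,219),(247,153),(436,152)]]; print(np.round(a,1))
```

```text
farL [550.4 246.3 108. ]
farR [546.  258.6 108. ]
g [334 179  12   7] [339.23076923 182.15384615]
g [334 190  15  27] [341.14173228 202.8503937 ]
r [395 179  18  11] [402.31818182 182.60227273]
r [395 190   7  15] [398.16666667 196.75      ]
r [405 190  16  27] [412.36363636 202.8025974 ]
[[605.3 166.3  42. ]
 [538.3 356.6  42. ]
 [536.6 146.6  42. ]
 [471.5 328.9  42. ]]
```

View pics/w1c.png

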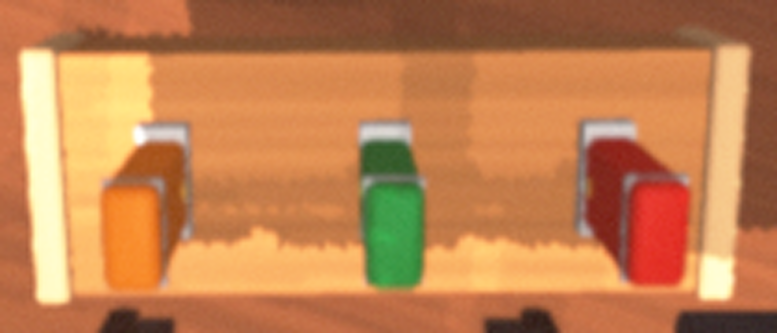

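The crop shows the green top face at image columns 334–349 and rows 190–217, with its steel band just above. The rack's yaw is about 19.5°.

Run:
```python
from h import *
im,K,R,o=cam("wrist")
b=mask(im[140:230,300:380],(50,120,50),(75,255,255),100)[0][0]
c=(300+b[0]+b[2]/2-.5,140+b[1]+b[3]/2-.5); g=ray(c,K,R,o,108); print(b,c,g)
go([g[0],g[1],130],109.5)
```

```text
[ 32  50  15  28 375] (np.float64(339.0), np.float64(203.5)) [537.9191596  246.15528073 108.        ]
t 2.23 pos [531.  231.  219.8] F [-0.1  0.4 -0.1] w 43.6 ty 109.6 tilt 0.18
shift [-11.9  12.2  89.7]
spin 0.1
```

>>> send_rows(xyz=[[-12,12,20],[0,0,40],[0,0,30],[0,0,0],[0,0,0]], spin=[0,0,0,0,0], claw=[0.5,0.5,0.5,0.5,0.5])

```text
time_s: 2.85
position: [534.7, 254.1, 130.4]
ee_rot: [0.001, -0.173, 0.985, -0.0]
force: [-0.3, -0.8, 0.7]
grip_width: 43.6
```

Run:
```python
from h import *
im,K,R,o=cam("wrist"); cv2.imwrite("pics/w2.png",im)
for st,c,m in mask(im,(50,120,40),(75,255,255)): print(st,c.round(1))
go([538,246.5,60],109.5)
print([proj(X,K,R,o).round(0) for X in ([538,246,108],[538,246,50])])
```

```text
[   2    0   62  106 4566] [30.9 49.5]
[303 189  19  14 239] [312.6 195.9]
[300 208  22  40 848] [310.5 227.3]
t 2.9 pos [534.6 254.1 130.3] F [ 0.7 -0.   0.3] w 43.2 ty 109.9 tilt 0.05
shift [-0.6 -8.2 70.3]
spin 0.4
[array([309., 228.]), array([312., 201.])]
```

View pics/w2.png

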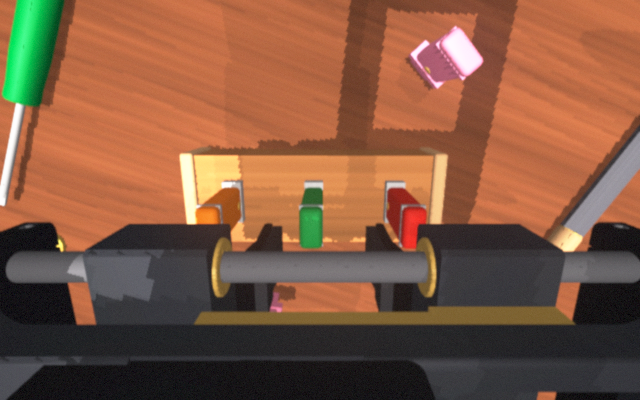

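The green top face is at (311,228), between the fingers, and its position agrees with (538,246). I'll centre the gripper and descend.

>>> send_rows(xyz=[[-0.6,-8,0],[0,0,0],[0,0,35],[0,0,30],[0,0,0],[0,0,0]], spin=[0.4,0,0,0,0,0], claw=[0.5,0.5,0.5,0.5,0.5,0.5])

```text
time_s: 3.65
position: [543.8, 247.0, 71.8]
ee_rot: [0.007, -0.168, 0.986, 0.001]
force: [-0.3, 0.6, 0.4]
grip_width: 43.9
```

Run:
```python
from h import *
im,K,R,o=cam("wrist")
for st,c,m in mask(im,(50,120,40),(75,255,255)): print(st,c.round(1))
go([538,246.5,60],109.5)
print([proj(X,K,R,o).round(0) for X in ([538,246,108],[538,246,50])])
```

```text
[314 202  28  27 627] [327.  215.5]
[312 234  32  17 505] [327.7 242.4]
[313 283  31   9 227] [328.  286.4]
t 3.7 pos [543.6 247.   71.7] F [ 0.5 -0.2  1.1] w 43.5 ty 109.3 tilt 0.74
shift [ 5.6  1.4 11.6]
spin -0.2
[array([326., 265.]), array([325., 218.])]
```

>>> send_rows(xyz=[[3,1,6],[2.6,0.4,5.5],[0,0,0],[0,0,0]], spin=[0,0,0,0], claw=[0.5,0.5,0.5,0.5])

```text
time_s: 4.2
position: [539.2, 247.0, 62.2]
ee_rot: [0.009, -0.168, 0.986, 0.001]
force: [-0.0, 0.9, -0.0]
grip_width: 43.4
```

Run:
```python
from h import *
go([538,246.5,60],109.5)
print(manip.state()["ee_rot"])
```

```text
t 4.2 pos [539.2 247.   62.2] F [-0.   0.9 -0. ] w 43.4 ty 109.3 tilt 0.98
shift [ 1.3 -0.1  2.1]
spin -0.2
[ 8.52204239e-03 -1.67946854e-01  9.85758811e-01  8.91460432e-04]
```

>>> send_rows(xyz=[[1,0,1.5],[0,0,0],[0,0,0],[0,0,0],[0,0,0],[0,0,0]], spin=[0,0,0,0,0,0], claw=[0.4,0.1,0,0,0,0], squeeze=25)

```text
time_s: 4.95
position: [538.4, 246.8, 60.7]
ee_rot: [0.009, -0.168, 0.986, 0.001]
force: [-0.7, -0.3, 0.0]
grip_width: 13.9
```

Run:
```python
from h import *
go([538,246.5,60],109.5)
```

```text
t 4.95 pos [538.4 246.8  60.7] F [-0.7 -0.3  0. ] w 13.9 ty 109.3 tilt 1.0
shift [ 0.5 -0.2  0.7]
spin -0.2
```

>>> send_rows(xyz=[[0,0,-10],[0,0,-15],[0,0,-20],[0,0,-25],[0,0,-25],[0,0,-25],[0,0,0],[0,0,0]], spin=[0,0,0,0,0,0,0,0], claw=[0,0,0,0,0,0,0,0])

```text
time_s: 5.95
position: [536.3, 246.2, 189.7]
ee_rot: [0.01, -0.168, 0.986, 0.001]
force: [0.0, 0.3, -1.1]
grip_width: 13.7
```

Run:
```python
from h import *
go([488,-230,185],107.7); print(manip.state()["ee_rot"],manip.state()["joints"].round(2))
```

```text
t 5.95 pos [536.3 246.2 189.7] F [ 0.   0.3 -1.1] w 13.7 ty 109.3 tilt 1.16
shift [ 203.4 -433.3    1.2]
spin 1.6
[ 0.01008011 -0.16798944  0.9857367   0.00105132] [ 0.3   0.15  1.67 -0.    1.3  -1.61]
```

>>> send_rows(xyz=[[22,-48,0],[22,-48,0],[22,-48,0],[22,-48,0],[22,-48,0],[22,-48,0],[22,-48,0],[22,-48,0],[11,-24,0],[0,0,0]], spin=[0.4,0.4,0.4,0.4,0,0,0,0,0,0], claw=[0,0,0,0,0,0,0,0,0,0])

```text
time_s: 7.2
position: [477.6, -211.1, 172.9]
ee_rot: [0.002, -0.155, 0.988, 0.005]
force: [-0.0, 0.3, -0.4]
grip_width: 13.9
```

>>> send_rows(xyz=[[0,0,0]], spin=[0], claw=[0])

```text
time_s: 7.32
position: [477.1, -210.3, 171.9]
ee_rot: [0.001, -0.155, 0.988, 0.006]
force: [-0.7, -0.1, -2.0]
grip_width: 13.9
```

Run:
```python
from h import *
go([489,-260,185],107.7); print(manip.state()["ee_rot"])
im,K,R,o=cam("wrist"); cv2.imwrite("pics/w3.png",im)
for st,c,m in mask(im,(20,120,110),(35,255,255),150): print(st,c.round(1))
```

```text
t 7.33 pos [ 477.1 -210.3  171.9] F [-0.7 -0.1 -2. ] w 13.9 ty 107.8 tilt 0.68
shift [  3.7 -50.8 -13.7]
spin 0.1
[ 0.0013906  -0.15456749  0.9879643   0.0057876 ]
[ 186  172  134   46 3846] [262.4 194.4]
[254 307 129  17 647] [321.3 316.7]
```

View pics/w3.png

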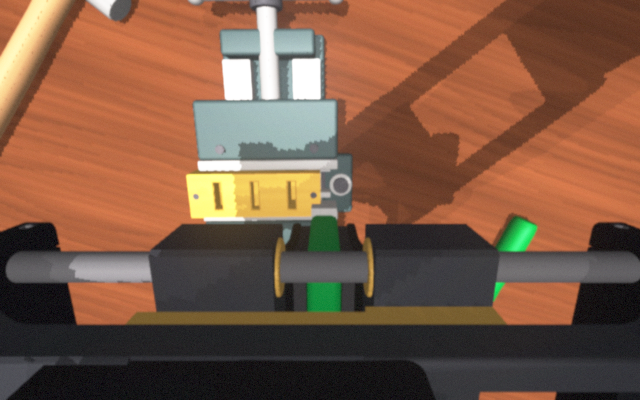

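The wrist view shows the block with slots at (217,195), (255,195) and (291,194). The held gauge is at column 323. I'll measure the slot centres on the z=90 plane.

Run:
```python
from h import *
im,K,R,o=cam("wrist")
big=cv2.cvtColor(im,cv2.COLOR_BGR2HSV)
b=mask(im,(20,120,110),(35,255,255),1500)[0]; x,y,w,h=b[0][:4]
hull=cv2.convexHull(np.argwhere(b[2])[:,::-1].astype(np.int32))
ins=cv2.fillPoly(np.zeros_like(b[2]),[hull],1)
ins=cv2.erode(ins,np.ones((5,5)))
n,l,st,c=cv2.connectedComponentsWithStats(((big[:,:,2]<115)&(ins>0)).astype(np.uint8))
P=[]
for i in range(1,n):
    if st[i,4]>40:
        s=st[i]; q=(s[0]+s[2]/2-.5,s[1]+s[3]/2-.5); p=ray(q,K,R,o,90); P.append(p); print(s,c[i].round(1),p.round(1),ray(c[i],K,R,o,90).round(1))
q=cv2.approxPolyDP(hull,3,True)[:,0]; print([(tuple(a),ray(a,K,R,o,90)[:2].round(1)) for a in q])
d=P[-1]-P[0]; print("dirs",np.degrees(np.arctan2(d[1],d[0])),np.linalg.norm(d[:2]))
go(None); print("tcp px",proj(manip.state()["position"],K,R,o))
```

```text
[((np.int32(319), np.int32(202)), array([ 479.9, -212. ])), ((np.int32(309), np.int32(215)), array([ 492.2, -216.2])), ((np.int32(191), np.int32(217)), array([ 521.3, -302.2])), ((np.int32(186), np.int32(174)), array([ 489.3, -312.8])), ((np.int32(315), np.int32(173)), array([ 459.4, -221.7])), ((np.int32(319), np.int32(174)), array([ 459.2, -218.6]))]Traceback (most recent call last):
  File "<stdin>", line 14, in <module>
IndexError: list index out of range
```

Run:
```python
from h import *
im,K,R,o=cam("wrist")
v=im[:,:,1].astype(np.float32); y0,x0=176,192
roi=v[y0:216,x0:306]; print(np.round(v[195,205:300:1]).astype(int).tolist())
m=(roi<0.72*np.median(roi)).astype(np.uint8)
n,l,st,c=cv2.connectedComponentsWithStats(m); P=[]
for i in range(1,n):
    s=st[i]
    if s[4]>30 and s[3]>15:
        q=(x0+s[0]+s[2]/2-.5,y0+s[1]+s[3]/2-.5); p=ray(q,K,R,o,90); P.append(p); print(s,c[i].round(1)+[x0,y0],q,p.round(1))
d=P[-1]-P[0]; print("dir",np.degrees(np.arctan2(d[1],d[0])),np.linalg.norm(d[:2]))
go(None)
```

```text
[254, 254, 254, 254, 254, 254, 254, 251, 228, 175, 123, 105, 104, 106, 135, 179, 221, 248, 254, 255, 255, 255, 255, 255, 254, 254, 255, 255, 255, 254, 238, 203, 193, 195, 198, 196, 204, 206, 203, 197, 194, 195, 195, 194, 187, 169, 134, 113, 134, 178, 200, 205, 196, 184, 181, 189, 194, 195, 192, 193, 193, 194, 197, 194, 194, 200, 196, 195, 198, 194, 194, 196, 196, 197, 198, 194, 197, 195, 197, 196, 193, 178, 157, 119, 102, 120, 164, 191, 193, 188, 176, 183, 195, 195, 197]
[58  5  9 28 95] [252.7 197.6] (np.float64(254.0), np.float64(194.5)) [ 489.7 -260.6   90. ]
[ 95   5   9  28 140] [290.2 197.2] (np.float64(291.0), np.float64(194.5)) [ 481.1 -233.9   90. ]
[ 21   6   9  26 133] [216.8 194.9] (np.float64(217.0), np.float64(194.5)) [ 498.2 -287.2   90. ]
dir -72.27340756935918 27.95527088613893
t 7.47 pos [ 477.6 -209.9  172.5] F [ 0.6  1.2 -1. ] w 13.8 ty 107.9 tilt 0.64
```

Run:
```python
from h import *
im,K,R,o=cam("wrist"); c=manip.read_camera("wrist"); T=np.array(c["tool_from_camera"])
print("cx",K[0,2])
hsv=cv2.cvtColor(im,cv2.COLOR_BGR2HSV)
for r in (225,235,245,290,300):
    g=np.where(cv2.inRange(hsv[r:r+1,290:360],(50,100,30),(75,255,255))[0])[0]+290
    if len(g): print(r,g.min(),g.max(),(g.min()+g.max())/2)
Ti=np.linalg.inv(T)
for z in (-48,10,-19):
    p=K@(Ti@[0,0,z,1])[:3]; print(z,p[:2]/p[2])
go([481.1,-233.9,140],107.7)
go([489.7,-260.6,140])
```

```text
cx 323.5663968694693
225 311 336 323.5
235 309 338 323.5
245 308 339 323.5
290 306 341 323.5
300 306 341 323.5
-48 [323.80861236 291.36959822]
10 [323.75181357 234.89413913]
-19 [323.77505694 258.005191  ]
t 7.58 pos [ 477.8 -210.1  172.9] F [-0.9 -0.2 -0.6] w 13.7 ty 107.9 tilt 0.62
shift [  4.4 -23.9  32.7]
spin 0.2
t 7.58 pos [ 477.8 -210.1  172.9] F [-0.9 -0.2 -0.6] w 13.7 ty 107.9 tilt 0.62
shift [  4.4 -52.   32.4]
```

>>> send_rows(xyz=[[2,-12,0],[2,-12,6],[0,0,12],[0,0,9],[0,0,0],[0,0,0]], spin=[0.2,0,0,0,0,0], claw=[0,0,0,0,0,0])

```text
time_s: 8.32
position: [481.7, -234.6, 143.0]
ee_rot: [0.002, -0.154, 0.988, 0.005]
force: [-0.4, -0.7, -2.3]
grip_width: 13.7
```

Run:
```python
from h import *
go([481.7,-234.2,136],107.7);print(manip.state()["ee_rot"].round(4))
```

```text
t 8.32 pos [ 481.7 -234.6  143. ] F [-0.4 -0.7 -2.3] w 13.7 ty 107.8 tilt 0.65
shift [-0.1  0.3  7. ]
spin 0.1
[ 0.0017 -0.1543  0.988   0.0054]
```

>>> send_rows(xyz=[[0,0.3,3],[0,0,3],[0,0,2],[0,0,2],[0,0,2],[0,0,2],[0,0,0]], spin=[0,0,0,0,0,0,0], claw=[0,0,0,0,0,0,0])

```text
time_s: 9.2
position: [481.7, -234.4, 129.0]
ee_rot: [0.002, -0.155, 0.988, 0.005]
force: [0.1, 0.2, -2.2]
grip_width: 13.9
```

>>> send_rows(xyz=[[0,0,2],[0,0,2],[0,0,1.5],[0,0,1.5],[0,0,1]], spin=[0,0,0,0,0], claw=[0,0,0,0,0])

```text
time_s: 9.82
position: [481.6, -234.4, 120.5]
ee_rot: [0.002, -0.155, 0.988, 0.005]
force: [-1.7, 0.0, -0.5]
grip_width: 14.0
```

>>> send_rows(xyz=[[0,0,1],[0,0,1]], spin=[0,0], claw=[0,0])

```text
time_s: 10.07
position: [481.6, -234.4, 118.4]
ee_rot: [0.002, -0.155, 0.988, 0.005]
force: [-1.3, -0.0, -0.0]
grip_width: 13.8
```

>>> send_rows(xyz=[[0,0,1],[0,0,1]], spin=[0,0], claw=[0,0])

```text
time_s: 10.32
position: [481.6, -234.5, 116.3]
ee_rot: [0.002, -0.155, 0.988, 0.005]
force: [-1.6, -0.8, -0.4]
grip_width: 13.8
```

>>> send_rows(xyz=[[0,0,1.2],[0,0,1.2],[0,0,1.2],[0,0,1]], spin=[0,0,0,0], claw=[0,0,0,0])

```text
time_s: 10.82
position: [481.5, -234.4, 111.4]
ee_rot: [0.002, -0.155, 0.988, 0.005]
force: [-1.2, -0.2, -0.6]
grip_width: 13.8
```

>>> send_rows(xyz=[[0,0,1],[0,0,1]], spin=[0,0], claw=[0,0])

```text
time_s: 11.08
position: [481.5, -234.4, 109.3]
ee_rot: [0.002, -0.155, 0.988, 0.005]
force: [-1.4, -0.6, -0.2]
grip_width: 13.9
```

>>> send_rows(xyz=[[0,0,0.6]], spin=[0], claw=[0])

```text
time_s: 11.2
position: [481.5, -234.4, 108.9]
ee_rot: [0.002, -0.155, 0.988, 0.005]
force: [-2.2, 1.0, 3.4]
grip_width: 14.3
```

>>> send_rows(xyz=[[0,0,0.5]], spin=[0], claw=[0])

```text
time_s: 11.32
position: [481.5, -234.4, 108.8]
ee_rot: [0.001, -0.155, 0.988, 0.005]
force: [-3.8, 0.7, 5.6]
grip_width: 13.8
```

Full depth: contact came at 108.8 mm, against 108.7 predicted for the deep slot. The shallow slots would have stopped at about 119 and 122. I'll release gently.

>>> send_rows(xyz=[[0,0,0],[0,0,0.3],[0,0,0],[0,0,0],[0,0,0],[0,0,0]], spin=[0,0,0,0,0,0], claw=[0,0,0.2,0.35,0.45,0.45], squeeze=4)

```text
time_s: 12.08
position: [482.7, -234.5, 108.7]
ee_rot: [0.003, -0.155, 0.988, 0.004]
force: [-0.3, 0.1, -0.2]
grip_width: 36.7
```

>>> send_rows(xyz=[[0,0,-10],[0,0,-20],[0,0,-30],[0,0,-40],[0,0,-25],[0,0,0],[0,0,0]], spin=[0,0,0,0,0,0,0], claw=[0.45,0.45,0.45,0.45,0.45,0.45,0.45])

```text
time_s: 12.95
position: [482.2, -235.6, 239.8]
ee_rot: [0.003, -0.155, 0.988, 0.004]
force: [0.5, 0.4, -0.9]
grip_width: 39.0
```

Run:
```python
from h import *
go(None)
im,K,R,o=cam("wrist"); a=im[60:235,150:430]
s,Ks,Rs,os=cam("scene"); b=s[115:205,235:325]
cv2.imwrite("pics/end.png",np.hstack([cv2.resize(a,(560,350)),cv2.resize(b,(236,350)[:2] if 0 else (236,236)) if 0 else np.zeros((350,1,3),np.uint8)]))
cv2.imwrite("pics/end2.png",np.vstack([cv2.resize(a,(480,300),interpolation=cv2.INTER_CUBIC),np.hstack([cv2.resize(b,(290,290),interpolation=cv2.INTER_CUBIC),np.zeros((290,190,3),np.uint8)])]))
for st,c,m in mask(im,(50,120,40),(75,255,255)): print(st,c.round(1))
X=[481.3,-234.2]; print([proj(X+[z],K,R,o).round(0) for z in (156,98,90)],[proj(X+[z],Ks,Rs,os).round(0) for z in (156,98,90)])
```

```text
t 12.95 pos [ 482.2 -235.6  239.8] F [ 0.5  0.4 -0.9] w 39.0 ty 107.8 tilt 0.58
[319 171  13   7  65] [325.1 174.3]
[317 182  17  31 487] [324.6 197.1]
[492 201  32  26 514] [508.1 213.9]
[array([325., 198.]), array([324., 181.]), array([324., 179.])] [array([277., 133.]), array([279., 148.]), array([279., 150.])]
```

View pics/end2.png

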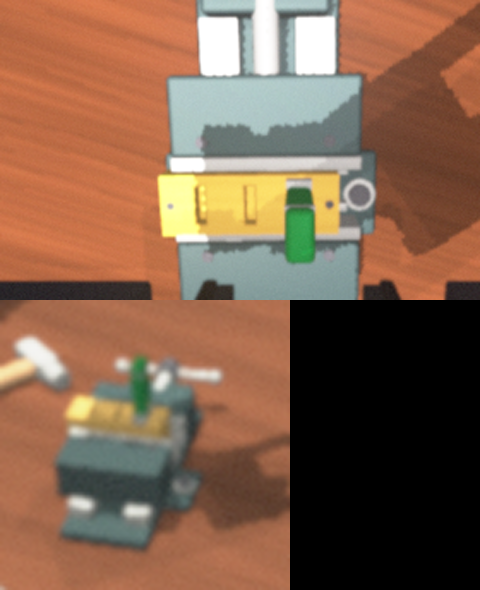

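The gauge stands upright in the left slot. Its top face is centred at about (325,197), and (325,198) was predicted for a fully seated gauge. The gripper is clear, so I'm handing in.

```bash
python3 -c "
from h import *
go(None); print(manip.job_done())"
```

```text
t 13.05 pos [ 482.  -235.5  239.4] F [ 0.2  0.1 -0.3] w 39.6 ty 107.8 tilt 0.58
the job is handed in; nothing more can be done
None
```

The green gauge is standing in the left (+y) slot, the deep one and the first I tried. It is released, and I handed the job in at about 13 s.

- **Depth:** It went down with no resistance past the depths where the shallow slots would have stopped it. It met the brass at tool height 108.8 mm, against 108.7 mm expected with the stop on the brass. The last reading before release showed an upward push of 5.6 N.
- **After release:** The wrist view showed it upright. The top of the handle was at pixel row 197, and row 198 was expected for a fully seated gauge. The gripper is clear above it, and the force reading is near zero.
- **Not confirmed:** The pictures cannot show a gap under the stop smaller than about half a millimetre. While held, the gauge was tilted about 1°. I let it go with a light grip so it could settle flat.
- **Other things:** I did not touch the other gauges, tools, brass handle or oil bottle. I took no final picture of all of them together to check.

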